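# Switch off the air sampler and present its filter plate

## Robot

A 6-joint arm with a two-finger parallel gripper is mounted at the origin on a cart in front of the work surface, level with it; the furniture and walls round the work are solid. World frame = base frame: x ahead of the robot, y to its left, z up, the work surface at z = 0. Lengths are in m, angles in rad, forces in N, time in s.
With the tool pointing down it reaches from about 0.375 to 0.975 m from the base axis. Payload 3.8 kg.
Tool frame: the origin (TCP) lies on the mounting face of the last link; the fingertips stand 173 mm ahead of it and the grasp point (between the pads) lies 155 mm ahead of it; z points along the fingers, y is the line along which they close (so a half turn about z gives the same grasp; the last joint's range is limited). The gripper opens to 85 mm and grips with 20 to 120 N. Pads are 22 mm wide; open, the fingers measure 114 mm over their backs; the gripper's body (76 mm by 85 mm) begins 54 mm behind the grasp point. The pads swing forward as they close: fully open they stand 13 mm farther back than shut.
Start: joints at [-1.222, 0.264, 1.604, -0, 1.274, -0.037], TCP at [0.254, -0.625, 0.405] pointing down, gripper open.
Joint ranges: [-2.63, 2.63], [-0.94, 2.18], [0.31, 2.57], [-1.31, 4.45], [0, 2.66], [-2.55, 2.55]. Speed limits (rad/s): [2.57, 2.57, 3.14, 3.14, 3.14, 3.14].

## Interface

Orientations are given as a unit quaternion [w, x, y, z].
In Python, from plant import bot, fingers, kin, telemetry, cams gives the robot as it stands. Calls block until the motion is done:
- bot.move_pose(position, orientation): joint-space move of the TCP to a pose.
- bot.movel(position, frame=None, v=0.15): straight line of the TCP; frame=None keeps the orientation; v is the mean speed in m/s.
- bot.set_joints(angles): joint-space move.
- fingers.move_gripper(opening): finger opening in m; the grip force is fixed at half the most; returns when the fingers have stopped.
- bot.dwell(seconds).
- kin.solve_ik(position, orientation): joint angles nearest the present ones, or None.
- telemetry.read_state(): the state.
- cams.grab_frame(name): name is "scene" or "top"; returns a dict with "frame" (384x512x3 uint8, red, green, blue), "intrinsics" (3x3 intrinsics, pixels), "R" (3x3) and "t" (3): a world point X has camera coordinates R X + t. Camera axes: x right, y down, z forward; pixel columns grow to the right and rows downward; lengths in m; the calibration is good to about 2 mm. A picture is of the moment at which its call begins. There is no depth.
A pose or a line that the arm cannot do raises bot.IKError and nothing moves.
- bot.finish_job(): hands the job in; it is judged then, once.
Trained networks look in a picture, given as the dict that the camera call returned (one of the last four; its "shot" number tells which), for a name from the list of things; names that differ only in an ending like _2 or _b are one class to them, and where a whole thing is asked for, a point or a joint stands for the part that bears it (a point fixed in the world has none). Each returns a list of dicts, best first, with "conf" (0 to 1); they miss things now and then, are a little off and sometimes report something else, mostly with a low value. They report only what shows in the picture. A call takes as long as a camera call.
- cams.silhouettes(picture, label): "region" (384x512 bool, what is visible of it) and "rect" ([left, top, right, bottom] in pixels, round what is visible of it).
The state is a dict: "t": time; "joint_positions": joint angles; "joint_vel": joint speeds; "joint_torque": joint torques, N m; "tcp_pos": TCP position; "tcp_rot": TCP orientation; "contact_force": force on the tool from outside, world axes, zero at the start; "moment": the same for the moment, N m; "grip_width": finger opening in m; "grasp_force": force on a finger pad.
Only numpy, scipy, OpenCV 4.12 (cv2) and the standard library are available. Lean on these libraries where they do the work, as an engineer would, in place of code of your own. Each camera call takes 0.05 s, during which the arm holds its last target. There are 200 camera calls.

## Task

Switch the air sampler off by turning the knob on its control pod fully anticlockwise to the stop, then swing up the hood flap beside it until it stands upright, and draw out the filter plate hidden underneath by its grip tab. Present the plate for inspection: hold it still and upright above the middle of the folder, its bottom edge about 15 cm above the worktop, with a flat face turned squarely to the front edge of the worktop. Finish while still holding it there, with the knob off, the hood left open, and the vial, dropper bottle and tweezers left where they are.

Things in the scene. Friction and masses are not known exactly. Their poses are not given: they have to be found in the camera images.
- sampler: Grey air sampler, fixed, 130 (x) x 220 (y) mm, louvred front towards its -x; origin on the worktop under the middle of that. Right part (y -110 to +14 mm): deck 78 mm high, covered by the hood. Left part (y +14 to +110 mm): control pod 124 mm high, knob on top at (0, 62) mm. An air spigot sticks out 14 mm from the +y side.
- slot (a point): Middle of the mouth of the filter plate's slot in the deck, 78 mm above the worktop, under the hood; axes as the sampler's. Open slot 12 (x) x 75 (y) mm, 66 mm deep.
- speed_knob_grip (a point): On the knob's axis at the height to grip. Black bar grip 42 x 14 mm on top of the pod; its top is 44 mm, this point 37 mm above the pod; foot 68 mm across up to 6 mm, disc 44 mm up to 14 mm. A white line marks the bar's end that points to the sampler's front (-x) when off. Site x runs along the bar and turns with it; z up.
- speed_knob (a joint): Knob angle in rad: 0 = off, at the stop, fully anticlockwise seen from above, where the bar lies along the sampler's x axis; grows clockwise up to 2.1. Starts between 0.6 and 1.3. Friction about 0.04 N m; it stays where it is left.
- hood (a joint): Opening angle of the hood flap in rad: 0 = shut, 1.9 = its stop. It swings up and away to the sampler's +x about the rear edge of the deck. Stiff hinge (about 0.14 N m friction): it stays at any angle. Upright is about 1.5; it must stand open by at least 1.3 for the plate to be lifted out freely.
- hood_hinge (a point): On the hinge line, middle of the hood's width, 79 mm above the worktop; fixed, axes as the sampler's, hinge line along y. The shut hood is a hollow cap reaching 121 mm from here towards -x, 106 mm wide, 44 mm high, walls 3 mm, 0.12 kg.
- hood_handle (a point): Grip point on the black block handle on top of the hood near its front edge: 12 (x) x 16 (y) mm, standing 35 mm above the hood's top face; this point is 26 mm above that face and, hood shut, 108 mm towards -x and 70 mm up from hood_hinge. Gripped across its y sides it can turn between the fingers as the flap swings. Axes turn with the hood.
- filter_plate: Loose grey filter plate with pale pleats, 0.04 to 0.09 kg, standing in the slot, hidden by the hood. Frame 8 (x) x 70 (y) x 64 mm (z); on top a grip tab 10 (x) x 30 (y) x 36 mm. Origin at the middle of the bottom edge, z up, x square to the flat faces, which are alike. 2 mm play each way; raise it 66 mm to clear the deck.
- plate_tab (a point): Point to grip on the filter plate's tab, 88 mm above its bottom edge (12 mm below the top of the tab; 22 mm above the deck as it stands in the slot); axes as the plate's.
- folder: Flat folder lying on the worktop, fixed, 245 (x) x 315 (y) x 4 mm; origin at the middle of its underside.
- bench_front (a point): Fixed point on the worktop near the middle of its front edge; x points away from the robot, square to the front edge, y along the edge, z up.
- vial_a: Loose small white-capped sample vial, 27 mm across, 46 mm high, standing behind the pod of the sampler; leave alone. Origin under its middle.
- dropper: Loose square dropper bottle, 29 x 29 x 57 mm, right of the sampler; leave alone. Origin under its middle.
- tweezers: Loose tweezers, 17 x 128 (y) x 9 mm, lying in front of the sampler; leave alone. Origin under their middle.

How it is judged:
By the outcome, as a careful person would: the job done as asked, in the order asked, and still so for the second after the job is handed in, while the arm keeps its last pose, push and grip.
It also fails if it takes over 66 s, if anything falls off the work surface, if the arm or the gripper's body presses on something with over 40 N, if the wrist force passes 120 N, or if a joint passes its speed limit or range.

## Working session

There is one attempt and no reset: what is moved stays moved. The work goes in short steps, each a Python script; the robot and the scene stay as the last script left them, time stands still between calls to the robot, and variables do not carry over. Pictures are saved under pics/ and viewed, at most 10 in all, crops included, and the job is handed in when it is done.

```bash
ls; mkdir -p pics
python3 - <<'E'
from plant import bot,fingers,kin,telemetry,cams
import cv2,numpy as np
s=telemetry.read_state();print(s['t'],s['tcp_pos'],s['tcp_rot'])
for n in ("scene","top"):
    p=cams.grab_frame(n);cv2.imwrite(f'pics/{n}0.png',p['frame'][:,:,::-1])
    print(n,p['intrinsics'],p['R'],p['t'])
    for l in ("sampler","speed_knob","hood","hood_handle","folder","vial_a","dropper","tweezers"):
        for r in cams.silhouettes(p,l)[:2]:
            m=r['region'];ys,xs=np.nonzero(m);print(l,round(r['conf'],2),r['rect'],m.sum(),xs.mean().round(1),ys.mean().round(1),cv2.minAreaRect(np.c_[xs,ys].astype(np.float32)))
E
```

```text
pics
0.0 [ 0.25387501 -0.62506265  0.40336826] [-1.10155719e-03  9.81454372e-01  1.91692661e-01 -1.61535759e-04]
scene [[376.48310925   0.         257.11171019]
 [  0.         376.48310925 194.1544207 ]
 [  0.           0.           1.        ]] [[-0.69151138  0.72230314  0.00949599]
 [ 0.458102    0.44866151 -0.76736263]
 [-0.55852893 -0.52628986 -0.64114306]] [ 0.33313956 -0.14592407  1.27150285]
sampler 0.88 [245.6, 189.2, 361.1, 302.8] 7819 303.7 246.1 ((303.1180419921875, 243.54034423828125), (113.64506530761719, 81.24946594238281), 35.2563591003418)
speed_knob 0.62 [318.9, 218.8, 340.0, 246.7] 412 327.8 233.6 ((328.1299743652344, 233.58998107910156), (20.788938522338867, 23.193105697631836), 8.130102157592773)
speed_knob 0.31 [235.5, 224.9, 249.7, 247.8] 253 240.5 232.8 ((240.5, 232.5), (21.0, 13.0), 90.0)
hood 0.76 [251.8, 195.3, 320.4, 255.9] 2461 284.8 221.3 ((284.88336181640625, 219.1526336669922), (50.23192596435547, 61.38709259033203), 44.09062194824219)
hood_handle 0.57 [252.6, 192.9, 319.4, 255.9] 2464 284.5 221.3 ((285.141357421875, 218.88253784179688), (50.93081665039
[... 1044 characters left out ...]
241.1, 213.6] 2005 221.3 191.0 ((221.0, 191.0), (48.0, 42.0), 90.0)
hood_handle 0.57 [200.4, 166.5, 241.2, 215.6] 1979 221.6 190.7 ((221.5, 191.0), (48.0, 41.0), 90.0)
folder 0.58 [291.0, 155.2, 411.4, 248.5] 9831 353.0 201.3 ((353.1299133300781, 201.2478790283203), (114.13712310791016, 87.94990539550781), 3.301865816116333)
folder 0.49 [204.0, 166.7, 240.8, 214.2] 1929 221.3 190.9 ((221.5, 190.49998474121094), (40.99999237060547, 46.99999237060547), 0.0)
vial_a 0.64 [172.9, 154.0, 179.2, 162.6] 96 175.1 157.4 ((175.25001525878906, 157.25001525878906), (12.020814895629883, 8.485280990600586), 45.0)
vial_a 0.23 [202.8, 166.2, 240.5, 214.7] 2035 221.4 190.7 ((221.5, 191.0), (48.0, 43.0), 90.0)
```

Run:
```python
import cv2
a=cv2.imread('pics/top0.png')[130:270,130:420];cv2.imwrite('pics/t1.png',cv2.resize(a[:, :150],None,fx=5,fy=4.28*5/4.28*0.8,interpolation=cv2.INTER_CUBIC) if 0 else cv2.resize(a[:120,:150],None,fx=5,fy=5,interpolation=cv2.INTER_CUBIC)[:600,:750])
b=cv2.imread('pics/scene0.png')[175:325,215:375];cv2.imwrite('pics/s1.png',cv2.resize(b,None,fx=4,fy=4,interpolation=cv2.INTER_CUBIC))
```

```text
(no output)
```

View pics/t1.png

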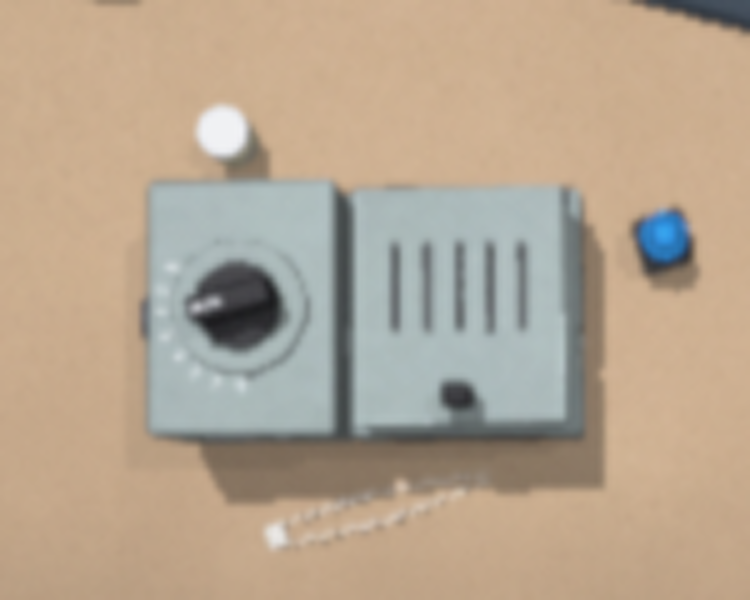

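View pics/s1.png

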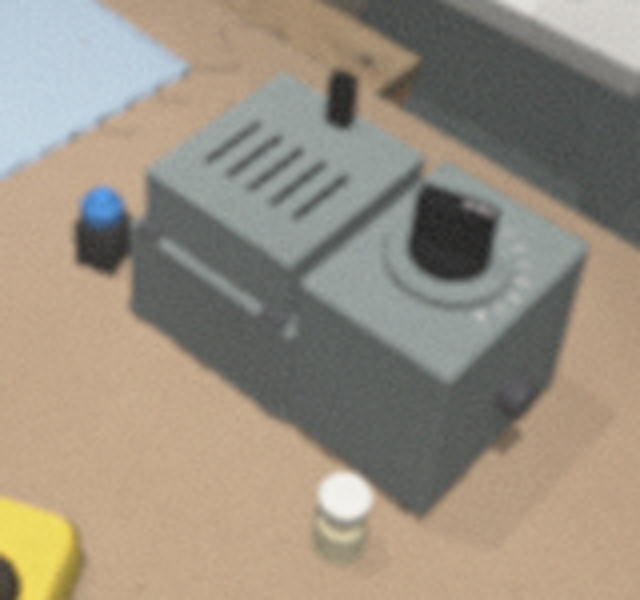

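View pics/top0.png

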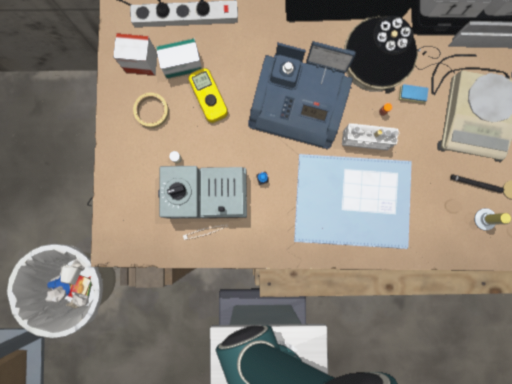

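```bash
cat > h.py <<'E'
import numpy as np,cv2
from scipy.optimize import least_squares
CT=(np.array([[461.60654487,0,251.51351289],[0,461.60654487,196.35585322],[0,0,1]]),np.array([[-0.01241916,-0.99991469,0.00404754],[-0.99705958,0.01207739,-0.0756725],[0.07561716,-0.00497542,-0.99712451]]),np.array([0.04702389,0.50362589,1.24906119]))
CS=(np.array([[376.48310925,0,257.11171019],[0,376.48310925,194.1544207],[0,0,1]]),np.array([[-0.69151138,0.72230314,0.00949599],[0.458102,0.44866151,-0.76736263],[-0.55852893,-0.52628986,-0.64114306]]),np.array([0.33313956,-0.14592407,1.27150285]))
def proj(c,X):
    q=(c[1]@np.atleast_2d(X).T).T+c[2]; q=q@c[0].T; return q[:,:2]/q[:,2:]
def back(c,px,z):
    o=-c[1].T@c[2]; out=[]
    for u,v in np.atleast_2d(px):
        d=c[1].T@np.linalg.inv(c[0])@[u,v,1]; out.append(o+d*(z-o[2])/d[2])
    return np.array(out)
def rz(a): return np.array([[np.cos(a),-np.sin(a),0],[np.sin(a),np.cos(a),0],[0,0,1]])
E
cat > m.py <<'E'
from h import *
T=lambda l:np.array(l,float)/5+130
S=lambda l:np.array(l,float)/4+[215,175]
# model: pod corners (front-left.. ) 
P=np.array([[.065,.110,.124],[.065,.014,.124],[-.065,.014,.124],[-.065,.110,.124]])
pt=T([[150,182],[334,181],[334,434],[149,435]])
ps=S([[447,380],[303,285],[450,160],[586,247]])
kb=np.array([[0,.062,.168]])
def pose(p,X): return X@rz(p[2]).T+[p[0],p[1],0]
def res(p):
    return np.r_[(proj(CT,pose(p,P))-pt).ravel(),(proj(CS,pose(p,P))-ps).ravel()]
r=least_squares(res,[.5,.1,0],loss='soft_l1');p=r.x
print('sampler',p,np.round(r.fun,1))
# hood
def H(hx): return np.array([[hx,-.048+.053,.123],[hx,-.048-.053,.123],[hx-.121,-.048-.053,.123],[hx-.121,-.048+.053,.123]])
ht=T([[352,190],[564,187],[564,423],[355,430]]);hs=S([[292,265],[150,172],[285,75],[423,158]])
r=least_squares(lambda h:np.r_[(proj(CT,pose(p,H(h[0])))-ht).ravel(),(proj(CS,pose(p,H(h[0])))-hs).ravel()],[.06]);print('hx',r.x,np.round(r.fun,1))
hd=pose(p,np.array([[r.x[0]-.108,-.048,.158]]));print('handle top px',(proj(CT,hd)-130)*5,(proj(CS,hd)-[215,175])*4)
k=pose(p,kb);print('knob top px',(proj(CT,k)-130)*5,(proj(CS,k)-[215,175])*4, 'knob',k)
e=back(CT,T([[193,309],[275,291]]),.168);d=e[0]-e[1];print('bar',e,'angle from -x local, cw:',(np.arctan2(-d[1],-d[0])-p[2]), )
f=back(CT,[[353,201.3]],.004);print('folder ctr',f)
im=cv2.imread('pics/top0.png');g=cv2.cvtColor(im,cv2.COLOR_BGR2GRAY).astype(float);hsv=im.astype(float);rb=hsv[:,:,2]-hsv[:,:,0]
pts=[]
for lo,hi,ch in((105,118,g),(180,250,g),(270,505,g)):
    for u in range(lo,hi,4):
        col=cv2.GaussianBlur(ch,(5,3),0)[255:282,u];dd=np.diff(col);j=np.argmax(np.abs(dd));pts.append((u,255+j+.5))
pts=np.array(pts);print(pts[:,1])
w=back(CT,pts,0);vx,vy,x0,y0=cv2.fitLine(w[:,:2].astype(np.float32),cv2.DIST_HUBER,0,.01,.01).ravel();print('edge dir',vx,vy,x0,y0)
m=w[:,0];print(np.round(w[:,0]-(x0+(w[:,1]-y0)*vx/vy),3))
c=back(CT,[[297.5,155],[411,161],[409,248],[295,242]],.004);print('folder corners',c, c.mean(0))
print('vial',back(CT,T([[222,131]]),.046),'dropper',back(CT,T([[663,237]]),.057),'tweez',back(CT,T([[275,537],[485,480]]),.005))
E
python3 m.py
```

```text
sampler [ 0.51087543  0.16549445 -0.00747598] [-1.2 -0.7 -0.1 -0.6 -0.3  0.2 -1.6  0.2  0.   0.2 -2.  -2.1 -1.2 -1.3
  1.7 -1.3]
hx [0.06044049] [-0.1 -0.6 -0.6 -0.2 -0.4  0.4 -0.8 -0.8 -1.1 -0.2 -1.7 -1.5  0.  -1.8
  1.1 -1.5]
handle top px [[451.92558246 396.34193056]] [[345.03055808  72.70072444]]
knob top px [[223.70645529 298.41937927]] [[457.25112588 198.66943007]] knob [[0.51133894 0.22749272 0.168     ]]
bar [[0.50636933 0.24236332 0.168     ]
 [0.51465243 0.20263306 0.168     ]] angle from -x local, cw: -1.3577813166554755
folder ctr [[ 0.48810207 -0.24115611  0.004     ]]
[266.5 266.5 266.5 265.5 267.5 267.5 267.5 267.5 267.5 267.5 267.5 267.5
 267.5 267.5 267.5 267.5 267.5 267.5 267.5 267.5 267.5 267.5 280.5 268.5
 268.5 268.5 267.5 275.5 270.5 268.5 268.5 268.5 268.5 272.5 272.5 272.5
 272.5 272.5 266.5 267.5 267.5 267.5 267.5 267.5 267.5 267.5 267.5 267.5
 267.5 267.5 268.5 268.5 268.5 269.5 269.5 275.5 273.5 273.5 269.5 269.5
 273.5 273.5 273.5 267.5 268.5 277.5 273.5 268.5 268.5 268.5 268.5 268.5
 268.5 268.5 268.5 280.5 268.5 269.5 269.5 270.5 270.5]
edge dir 0.018589
[... 282 characters left out ...]
012 -0.012 -0.012  0.005  0.002
  0.002  0.002  0.002  0.002  0.002  0.002  0.003  0.003  0.003  0.003
  0.     0.     0.    -0.003 -0.002 -0.019 -0.013 -0.013 -0.002 -0.002
 -0.013 -0.013 -0.013  0.004  0.001 -0.024 -0.013  0.001  0.001  0.001
  0.001  0.001  0.001  0.002  0.002 -0.031  0.002 -0.001 -0.001 -0.004
 -0.004]
folder corners [[ 0.6198525  -0.08941688  0.004     ]
 [ 0.59915908 -0.40696535  0.004     ]
 [ 0.35710083 -0.39208837  0.004     ]
 [ 0.37752007 -0.07767511  0.004     ]] [ 0.48840812 -0.24153643  0.004     ]
vial [[0.61354221 0.24815474 0.046     ]] dropper [[0.55173467 0.01076883 0.057     ]] tweez [[0.39396303 0.22556204 0.005     ]
 [0.42389936 0.10952864 0.005     ]]
```

```bash
cat > m2.py <<'E'
from h import *
im=cv2.imread('pics/top0.png').astype(float)
np.set_printoptions(linewidth=200,suppress=True)
print('rows 170-180 mean G, cols 155..252');print(im[170:178,155:252].mean((0,2)).round(0).astype(int))
print('cols 165-190 rows 160..224');print(im[160:224,184:194].mean((1,2)).round(0).astype(int))
print('hood cols');print(im[160:224,208:236].mean((1,2)).round(0).astype(int))
g=im.mean(2)
print(g[178:206,160:196].astype(int))
E
python3 m2.py
```

```text
rows 170-180 mean G, cols 155..252
[176 176 175 169 157 170 179 181 181 182 182 182 182 183 183 183 182 181 181 182 183 183 183 184 184 184 184 185 185 186 186 186 186 185 186 186 186 186 186 186 180 145  94  75  86 124 175 182 179
 179 180 180 180 180 180 180 180 180 180 180 180 181 181 182 182 181 179 180 181 182 182 182 182 182 183 184 184 184 182 181 182 183 184 184 185 184 176 144 125 133 131 123 146 159 171 175 175]
cols 165-190 rows 160..224
[175 175 175 175 175 172 172 182 185 185 185 185 185 185 186 187 187 186 185 183 181 179 178 177 175 170 165 157 150 143 138 137 135 134 138 149 160 169 172 172 171 169 169 174 179 180 181 181 182
 181 180 179 178 178 178 169 138  97  93 104 107 108 111 113]
hood cols
[177 177 177 177 177 176 174 171 178 181 181 181 182 182 182 182 182 179 170 159 155 156 156 157 158 158 158 158 158 158 158 158 158 159 159 163 173 181 183 183 183 182 182 183 182 179 169 158 153
 149 148 154 161 159 140 109  91  76  89 104 108 112 116 118]
[[169 180 182 ... 185 185 177]
 [170 181 184 ... 184 183 176]
 [171 182 184 ... 183 182 176]
 ...
 [168 178 179 ... 181 181 177]
 [169 179 180 ... 180 181 177]
 [169 179 179 ... 180 181 176]]
```

Run:
```python
from h import *
a=back(CT,[[177.8,191.1]],.124);b=back(CT,[[221.05,191]],.123);print(a,b)
im=cv2.imread('pics/top0.png').astype(np.float32).mean(2)
# knob bar+disc dark blob: white line excluded
sub=im[176:208,160:196];m=(sub<95);ys,xs=np.nonzero(m);print('dark centroid',xs.mean()+160,ys.mean()+176,m.sum(),back(CT,[[xs.mean()+160,ys.mean()+176]],.15), 'bbox',xs.min()+160,xs.max()+160,ys.min()+176,ys.max()+176)
sub=im[200:216,212:232];m=(sub<80);ys,xs=np.nonzero(m);print('handle',xs.min()+212,xs.max()+212,ys.min()+200,ys.max()+200,xs.mean()+212,ys.mean()+200,back(CT,[[xs.mean()+212,ys.mean()+200]],.145))
np.set_printoptions(linewidth=200)
print(im[176:208,164:192].astype(int).tolist().__str__().replace('], [','\n'))
```

```text
[[0.51172937 0.22690576 0.124     ]] [[0.51075626 0.11803596 0.123     ]]
dark centroid 177.57692307692307 190.86057692307693 208 [[0.510008   0.22342352 0.15      ]] bbox 169 185 183 199
handle 219 224 207 211 221.3913043478261 209.04347826086956 [[0.46411505 0.11618208 0.145     ]]
[[182, 182, 182, 182, 182, 182, 182, 182, 182, 181, 181, 182, 181, 182, 182, 182, 184, 184, 184, 185, 185, 186, 187, 186, 186, 186, 186, 188
182, 182, 181, 182, 182, 182, 181, 181, 179, 175, 177, 177, 178, 181, 181, 180, 178, 178, 181, 184, 186, 186, 186, 186, 185, 186, 186, 187
183, 182, 183, 183, 183, 183, 181, 179, 174, 166, 172, 172, 174, 179, 178, 174, 172, 171, 176, 180, 183, 184, 185, 185, 185, 185, 185, 185
183, 183, 183, 183, 183, 181, 179, 176, 177, 178, 179, 178, 178, 181, 180, 178, 177, 178, 178, 177, 178, 179, 182, 185, 186, 185, 184, 184
183, 182, 181, 179, 176, 177, 176, 179, 182, 182, 181, 179, 178, 179, 179, 179, 180, 181, 182, 180, 178, 172, 174, 178, 183, 186, 186, 184
184, 183, 178, 172, 168, 173, 178, 182, 182, 179, 176, 167, 164, 164, 163, 168, 175, 178, 181, 182, 182, 176, 165, 165
[... 2725 characters left out ...]
180
180, 181, 181, 183, 190, 195, 178, 166, 164, 161, 165, 169, 172, 172, 171, 169, 166, 159, 147, 149, 151, 165, 173, 178, 180, 178, 178, 178
180, 180, 181, 186, 198, 202, 187, 178, 176, 167, 156, 153, 156, 157, 154, 142, 138, 142, 149, 165, 173, 178, 180, 181, 179, 178, 178, 178
179, 180, 181, 185, 193, 190, 184, 182, 190, 198, 183, 174, 176, 181, 177, 153, 147, 162, 172, 177, 179, 181, 182, 181, 180, 178, 179, 179
178, 179, 180, 182, 185, 182, 181, 183, 193, 202, 190, 182, 186, 199, 204, 182, 173, 177, 179, 179, 179, 181, 181, 181, 180, 180, 180, 181
177, 178, 179, 180, 181, 181, 182, 184, 191, 190, 185, 182, 186, 198, 207, 189, 181, 179, 180, 179, 179, 180, 181, 181, 181, 181, 181, 182]]
```

```bash
cat >> h.py <<'E'
from plant import bot,fingers,kin,telemetry,cams
YAW=-.008; L=.155
def q(a): return np.array([0,np.cos(a/2),np.sin(a/2),0])
def st(msg=''):
    s=telemetry.read_state();print(msg,'t%.1f'%s['t'],'tcp',np.round(s['tcp_pos'],4),'F',np.round(s['contact_force'],1),'M',np.round(s['moment'],2),'w%.4f f%.1f'%(s['grip_width'],s['grasp_force']),'j',np.round(s['joint_positions'],2));return s
def shot(n,name='top'):
    p=cams.grab_frame(name);cv2.imwrite(f'pics/{n}.png',p['frame'][:,:,::-1]);return p
E
python3 - <<'E'
from h import *
st()
K=[.511,.2262]
for a in (-1.3,-1.3+np.pi,YAW,np.pi+YAW):
    print(a,kin.solve_ik(K+[.161+L],q(a)),kin.solve_ik(K+[.25+L],q(a)))
for X,Z in((.463,.149),(.55,.21),(.633,.19),(.633,.3)):
    print(X,kin.solve_ik([X,.117,Z+L],q(YAW)),kin.solve_ik([X,.117,Z+L],q(np.pi+YAW)))
E
```

```text
t0.9 tcp [ 0.254  -0.6254  0.4047] F [-0.5 -0.  -0.2] M [ 0.06 -0.03 -0.04] w0.0857 f0.0 j [-1.22  0.26  1.6  -0.    1.27 -0.04]
-1.3 None None
1.841592653589793 [ 3.72162063e-01  1.18525053e-01  1.94669455e+00 -4.44089210e-16
  1.07637305e+00  1.01365736e-01] [ 3.72162063e-01  4.45437598e-02  1.85474794e+00 -4.44089210e-16
  1.24230096e+00  1.01365736e-01]
-0.008 [ 3.72162063e-01  1.18525053e-01  1.94669455e+00 -4.44089210e-16
  1.07637305e+00  1.95095839e+00] [ 3.72162063e-01  4.45437598e-02  1.85474794e+00 -4.44089210e-16
  1.24230096e+00  1.95095839e+00]
3.133592653589793 [ 3.72162063e-01  1.18525053e-01  1.94669455e+00 -4.44089210e-16
  1.07637305e+00 -1.19063426e+00] [ 3.72162063e-01  4.45437598e-02  1.85474794e+00 -4.44089210e-16
  1.24230096e+00 -1.19063426e+00]
0.463 [ 1.95353683e-01 -2.36963668e-02  2.12022459e+00 -4.44089210e-16
  1.04506443e+00  1.77415001e+00] [ 1.95353683e-01 -2.36963668e-02  2.12022459e+00 -4.44089210e-16
  1.04506443e+00 -1.36744264e+00]
0.55 [ 1.65306480e-01  8.06484580e-02  1.89217901e+00 -4.44089210e-16
  1.16876519e+00  1.74410281e+00] [ 1.65306480e-01  8.06484580e-02  1.89217901e+00 -4.44089210e-16
  1.16876519e+00 -1.39748985e+00]
0.633 [ 1.44080427e-01  2.47390161e-01  1.73714054e+00 -4.44089210e-16
  1.15706196e+00  1.72287675e+00] [ 1.44080427e-01  2.47390161e-01  1.73714054e+00 -4.44089210e-16
  1.15706196e+00 -1.41871590e+00]
0.633 [ 1.44080427e-01  1.79285644e-01  1.61398391e+00 -4.44089210e-16
  1.34832309e+00  1.72287675e+00] [ 1.44080427e-01  1.79285644e-01  1.61398391e+00 -4.44089210e-16
  1.34832309e+00 -1.41871590e+00]
```

Run:
```python
from h import *
K=[.511,.2262];a=np.pi-1.3+YAW
bot.move_pose(K+[.25+L],q(a)); fingers.move_gripper(.045); st('above')
bot.movel(K+[.162+L],v=.1); st('down')
fingers.move_gripper(.0); s=st('grip')
shot('g1','scene')
```

```text
above t4.5 tcp [0.511  0.2262 0.405 ] F [ 0.3 -0.4 -0.2] M [ 0.02  0.02 -0.06] w0.0449 f0.0 j [ 0.37  0.04  1.85 -0.    1.24  0.11]
down t5.5 tcp [0.5114 0.2264 0.3178] F [-0.6  1.2  0.6] M [0.02 0.01 0.03] w0.0451 f0.0 j [ 0.37  0.12  1.94 -0.    1.08  0.11]
grip t5.9 tcp [0.5117 0.2264 0.3181] F [2.1 0.6 2.5] M [ 0.06 -0.27  0.02] w0.0129 f62.3 j [ 0.37  0.12  1.94 -0.    1.08  0.11]
```

Run:
```python
from h import *
P=telemetry.read_state()['tcp_pos'];P=[.5117,.2264,.162+L]
for a in (2.4,2.9,3.05,np.pi+YAW,np.pi+YAW+.03,np.pi+YAW+.06):
    bot.move_pose(P,q(a));s=st('%.3f'%a)
    if abs(s['moment'][2])>.8: break
shot('g2')
```

```text
2.400 t6.6 tcp [0.5123 0.2266 0.3181] F [2.  0.4 5.7] M [-0.01 -0.21  0.04] w0.0126 f62.7 j [ 0.37  0.12  1.94 -0.    1.08 -0.45]
2.900 t7.1 tcp [0.5124 0.2269 0.3181] F [3.8 2.2 6.1] M [ 0.22 -0.4   0.08] w0.0124 f62.7 j [ 0.37  0.12  1.94  0.    1.08 -0.95]
3.050 t7.4 tcp [0.5124 0.227  0.3181] F [3.4 2.3 6. ] M [ 0.31 -0.44  0.04] w0.0127 f62.8 j [ 0.37  0.12  1.94  0.    1.08 -1.1 ]
3.134 t7.6 tcp [0.5124 0.227  0.3182] F [2.9 3.5 5.7] M [ 0.39 -0.47  0.04] w0.0127 f62.7 j [ 0.37  0.12  1.94  0.    1.08 -1.19]
3.164 t7.9 tcp [0.5125 0.2269 0.3181] F [3.5 2.7 5.5] M [ 0.33 -0.45 -0.7 ] w0.0126 f63.2 j [ 0.37  0.12  1.94  0.    1.08 -1.21]
3.194 t8.1 tcp [0.5125 0.2269 0.3182] F [2.8 1.6 4.4] M [ 0.32 -0.44 -1.46] w0.0127 f70.3 j [ 0.37  0.12  1.94  0.    1.08 -1.24]
```

```bash
python3 - <<'E'
from h import *
P=[.5124,.2268]
a=np.pi+YAW
bot.move_pose(P+[.162+L],q(a+.01));st('back');fingers.move_gripper(.045)
bot.movel(P+[.215+L],v=.15)
H=[.4637,.1168]
bot.move_pose(H+[.215+L],q(a)); bot.movel(H+[.151+L],v=.1); st('down')
fingers.move_gripper(.0); st('grip')
shot('h1','scene');p=shot('h1t')
E
python3 -c "
import cv2
b=cv2.imread('pics/h1.png')[150:300,215:375];t=cv2.imread('pics/h1t.png')[140:230,140:270]
cv2.imwrite('pics/h1c.png',cv2.resize(b,None,fx=4,fy=4,interpolation=2))"
```

```text
back t8.4 tcp [0.5128 0.2271 0.3181] F [1.1 1.  8. ] M [ 0.17 -0.14 -0.02] w0.0125 f63.0 j [ 0.37  0.12  1.94  0.    1.08 -1.2 ]
down t10.7 tcp [0.4641 0.1171 0.3063] F [-0.3 -0.8  0.7] M [ 0.03 -0.03  0.01] w0.0450 f0.0 j [ 0.2  -0.02  2.12  0.    1.05 -1.37]
grip t11.0 tcp [0.4641 0.1172 0.3071] F [-0.6  2.6  3.7] M [0.44 0.17 0.08] w0.0147 f58.7 j [ 0.19 -0.03  2.12  0.    1.05 -1.37]
```

View pics/h1c.png

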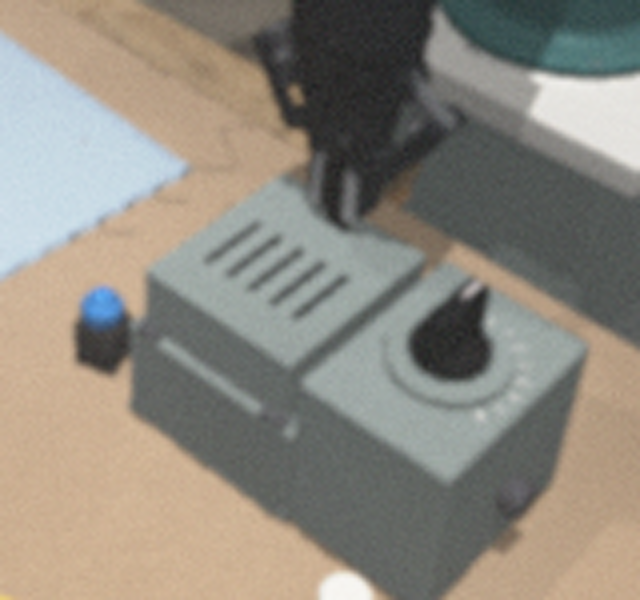

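```bash
python3 - <<'E'
from h import *
hx,hz=.5717,.079
r0=np.array([.4641-hx,.151-hz]);
n=12;mx=0
for f in np.linspace(0,1.56,n+1)[1:]:
    c,s_=np.cos(f),np.sin(f)
    x=hx+c*r0[0]+s_*r0[1]; z=hz-s_*r0[0]+c*r0[1]
    bot.movel([x,.1170-.008*(x-.4641),z+L],v=.09)
    s=telemetry.read_state();F=np.linalg.norm(s['contact_force']);print('%.2f'%f,'%.1f'%F,np.round(s['contact_force'],1),'%.4f'%s['grip_width'],np.round(s['tcp_pos']-[x,.117,z+L],4))
    if F>35: print('stop');break
st();shot('h2','scene')
E
python3 -c "
import cv2
b=cv2.imread('pics/h2.png')[130:280,215:375]
cv2.imwrite('pics/h2c.png',cv2.resize(b,None,fx=4,fy=4,interpolation=2))"
```

```text
0.13 5.1 [-3.2  4.   0.3] 0.0143 [-0.0006  0.0002 -0.0006]
0.26 5.2 [-2.8  4.4 -0.5] 0.0143 [-0.0007  0.0002 -0.0009]
0.39 5.3 [-2.8  4.4 -0. ] 0.0143 [-0.0007  0.0001 -0.001 ]
0.52 6.5 [-2.   6.2  0.5] 0.0148 [-0.0008  0.0001 -0.0011]
0.65 6.0 [-3.2  5.1  0.1] 0.0144 [-0.0006  0.0001 -0.0009]
0.78 6.1 [-1.6  5.8  1.3] 0.0149 [-0.0006  0.     -0.0008]
0.91 6.8 [-3.4  5.6  1.6] 0.0147 [-0.0003 -0.     -0.0005]
1.04 6.5 [-2.5  5.7  1.8] 0.0145 [-0.0001 -0.0001 -0.0002]
1.17 7.4 [-1.6  6.4  3.3] 0.0143 [ 0.0002 -0.0001  0.0001]
1.30 7.6 [-0.7  6.9  3.1] 0.0142 [ 0.0004 -0.0001  0.0004]
1.43 7.6 [0.6 6.8 3.3] 0.0145 [ 0.0007 -0.0001  0.0008]
1.56 7.8 [1.3 6.8 3.7] 0.0140 [ 0.001  -0.0002  0.0011]
 t15.2 tcp [0.6436 0.1168 0.3435] F [1.3 6.8 3.7] M [ 1.06  0.14 -0.01] w0.0140 f58.7 j [ 0.14  0.27  1.72  0.    1.16 -1.42]
```

View pics/h2c.png

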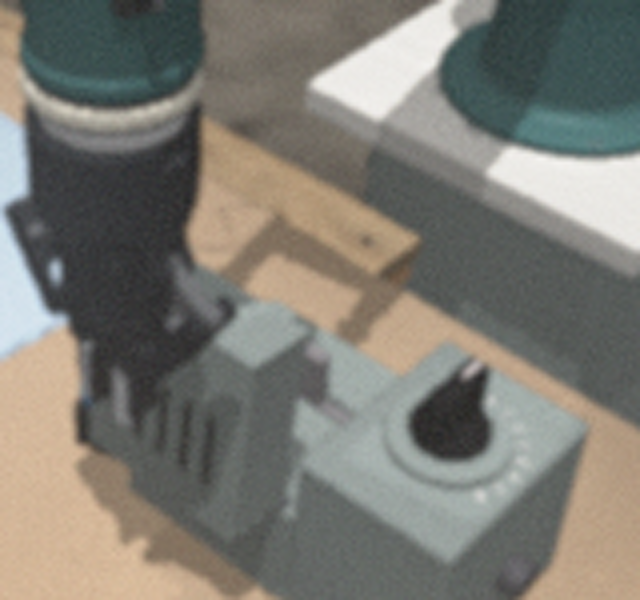

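Run:
```python
from h import *
fingers.move_gripper(.045)
bot.movel([.6436,.1168,.31+L],v=.15)
bot.move_pose([.47,-.15,.31+L],q(np.pi+YAW)); st()
p=shot('p1');p2=shot('p1s','scene')
for pp in(p,p2):
  for l in ('filter_plate','plate_tab','hood','slot'):
    for r in cams.silhouettes(pp,l)[:2]:
        ys,xs=np.nonzero(r['region']);print(l,round(r['conf'],2),r['rect'],xs.mean().round(1),ys.mean().round(1))
t=p['frame'][150:230,150:260,::-1];cv2.imwrite('pics/p1c.png',cv2.resize(t,None,fx=7,fy=7,interpolation=2))
```

```text
t17.8 tcp [ 0.4705 -0.1496  0.465 ] F [ 0.7 -0.   1.3] M [ 0.04 -0.05 -0.04] w0.0447 f0.0 j [-0.36 -0.12  1.9   0.    1.36 -1.92]
filter_plate 0.63 [208.7, 194.5, 237.8, 204.4] 221.5 198.2
hood 0.98 [201.7, 136.1, 240.1, 168.4] 219.5 156.8
hood 0.53 [173.1, 154.0, 178.0, 162.4] 175.5 157.3
slot 0.86 [158.4, 135.9, 246.1, 217.0] 204.7 185.4
filter_plate 0.6 [290.9, 216.4, 301.8, 234.0] 294.5 225.4
filter_plate 0.19 [237.1, 189.3, 291.4, 266.8] 263.9 226.4
plate_tab 0.48 [285.6, 217.0, 302.9, 236.5] 294.6 225.9
hood 0.79 [237.2, 190.2, 292.0, 266.3] 263.9 226.2
slot 0.93 [238.2, 189.8, 364.1, 304.0] 297.5 245.1
```

View pics/p1c.png

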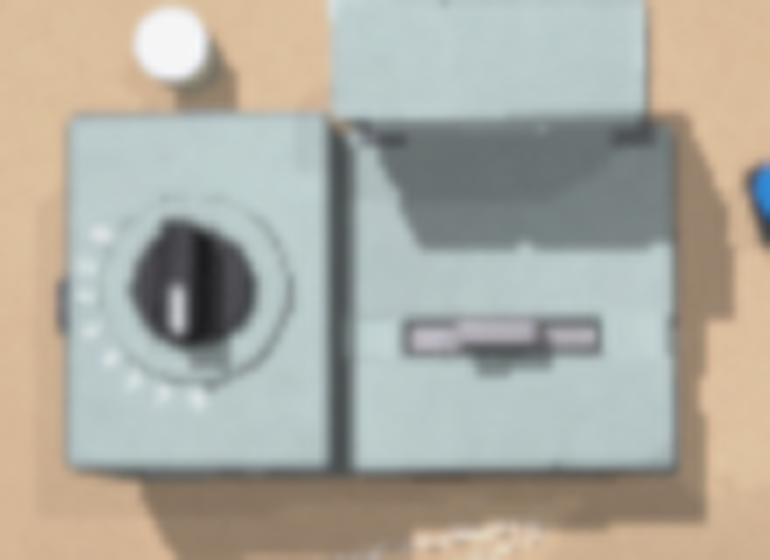

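Run:
```python
from h import *
print(back(CT,[[221.36,197.64]],.078),back(CT,[[(498.5-3)/7+150,(331-3)/7+150]],.112))
e=back(CT,[[(403-3)/7+150,197.6],[(602-3)/7+150,197.6]],.078);print(e)
p=cv2.imread('pics/p1s.png')[200:250,270:320];cv2.imwrite('pics/p1sc.png',cv2.resize(p,None,fx=11,fy=11,interpolation=2))
for z in (.112,): print((proj(CS,[[.494,.1165,.112],[.494,.1315,.112],[.494,.1015,.112],[.494,.1165,.078]])-[270,200])*11+5)
```

```text
[[0.49727481 0.12010323 0.078     ]] [[0.49677914 0.11949112 0.112     ]]
[[0.49783078 0.15730021 0.078     ]
 [0.49692888 0.08291034 0.078     ]]
[[231.73415725 164.95120281]
 [287.64312444 199.63636472]
 [176.83939856 130.89524205]
 [221.13772982 281.61249032]]
```

View pics/p1sc.png

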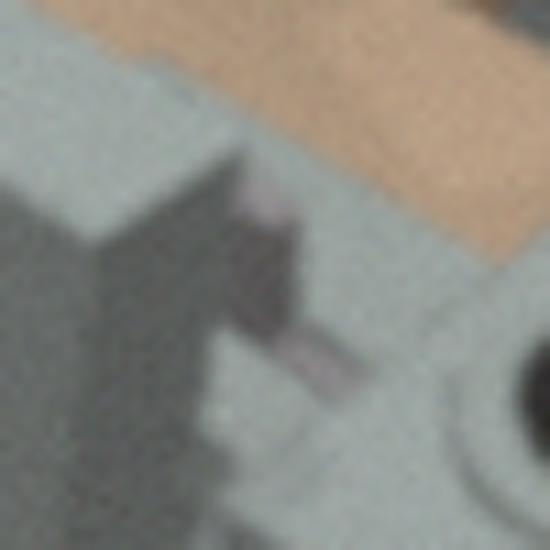

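Run:
```python
from h import *
a=np.pi/2+YAW;T=[.4968,.118]
bot.move_pose(T+[.20+L],q(a)); bot.movel(T+[.102+L],v=.08); st('down')
fingers.move_gripper(.0); s=st('grip'); z0=s['tcp_pos'][2]
for dz in(.01,.03,.05,.075,.16):
    bot.movel(T+[.102+L+dz],v=.06 if dz<.1 else .12); st('dz%.3f'%dz)
shot('l1');shot('l1s','scene')
```

```text
down t21.5 tcp [0.4972 0.1181 0.2577] F [1.2 0.4 0.8] M [0.04 0.02 0.02] w0.0452 f0.0 j [0.18 0.1  2.09 0.   0.95 0.19]
grip t21.9 tcp [0.4971 0.118  0.2576] F [0.6 0.3 3. ] M [-0.01 -0.01 -0.03] w0.0092 f59.2 j [0.18 0.1  2.09 0.   0.95 0.19]
dz0.010 t22.2 tcp [0.497  0.118  0.2675] F [ 0.4  0.6 -0.9] M [-0.   -0.04  0.02] w0.0090 f59.0 j [0.18 0.08 2.09 0.   0.97 0.19]
dz0.030 t22.7 tcp [0.497  0.118  0.2876] F [-0.1  0.4 -0.7] M [ 0.04  0.01 -0.02] w0.0090 f59.0 j [0.18 0.06 2.07 0.   1.01 0.19]
dz0.050 t23.2 tcp [0.497  0.1181 0.3076] F [-0.1  0.3 -1.1] M [-0.03 -0.    0.04] w0.0090 f59.0 j [0.18 0.04 2.05 0.   1.05 0.19]
dz0.075 t23.7 tcp [0.4969 0.118  0.3325] F [-0.9  0.3 -0.6] M [-0.03  0.02  0.  ] w0.0089 f59.0 j [ 0.18  0.01  2.03 -0.    1.1   0.19]
dz0.160 t24.6 tcp [0.4964 0.1179 0.4161] F [-1.   0.2 -1.3] M [ 0.04  0.01 -0.01] w0.0094 f59.0 j [ 0.18 -0.06  1.94  0.    1.27  0.19]
```

Run:
```python
from h import *
a=np.pi/2-.0186; F=[.4883,-.2414]
bot.movel([.4968,.118,.435],v=.1)
bot.movel(F+[.435],frame=q(a),v=.2)
bot.movel(F+[.395],v=.06); bot.dwell(1); s=st()
p=shot('f1');p2=shot('f1s','scene')
for pp in (p,p2):
  for l in ('filter_plate','plate_tab','vial_a','dropper','tweezers','hood','speed_knob'):
    for r in cams.silhouettes(pp,l)[:1]:
        ys,xs=np.nonzero(r['region']);print(l,round(r['conf'],2),r['rect'],xs.mean().round(1),ys.mean().round(1))
c=np.array([[0,-.035,0],[0,.035,0],[0,.035,.064],[0,-.035,.064]])@rz(-.0186).T+[F[0],F[1],.15]
print(proj(CS,c).round(1).tolist())
t=p['frame'][130:280,90:290,::-1];s=p2['frame'][110:260,110:310,::-1]
cv2.imwrite('pics/fc.png',cv2.resize(np.vstack([t,s]),None,fx=2,fy=2,interpolation=2))
```

```text
t28.8 tcp [ 0.4883 -0.2414  0.395 ] F [-0.3  0.5 -0.1] M [ 0.01 -0.   -0.01] w0.0092 f59.0 j [-0.5   0.02  1.89  0.    1.22 -0.49]
filter_plate 0.28 [199.3, 134.8, 239.8, 166.8] 219.6 156.3
plate_tab 0.47 [351.3, 190.2, 371.5, 201.0] 362.8 196.3
vial_a 0.47 [170.0, 152.3, 181.4, 163.8] 175.5 157.2
hood 0.76 [198.3, 135.8, 240.0, 169.1] 219.3 156.8
speed_knob 0.72 [167.1, 180.6, 188.3, 200.6] 176.7 191.0
filter_plate 0.66 [180.7, 107.8, 203.0, 145.5] 192.4 129.2
plate_tab 0.75 [178.3, 110.2, 200.0, 146.2] 192.3 129.5
vial_a 0.61 [292.5, 294.5, 310.0, 317.5] 300.3 304.9
tweezers 0.42 [182.2, 111.2, 198.9, 144.5] 192.2 130.0
hood 0.82 [238.0, 189.2, 290.1, 265.3] 263.5 226.7
speed_knob 0.75 [236.5, 189.7, 291.2, 264.0] 263.5 226.3
[[184.5, 136.1], [200.3, 145.9], [198.1, 124.8], [181.7, 115.4]]
```

View pics/fc.png

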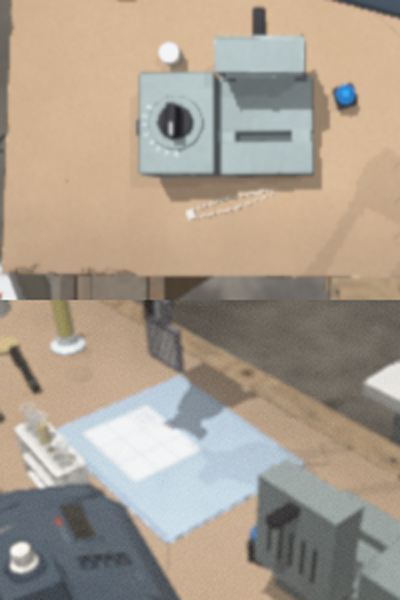

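View pics/f1s.png

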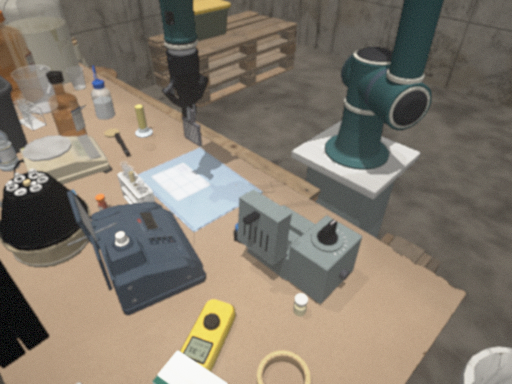

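The plate in the scene view spans about (181–203, 108–146), which matches the projected pose. The hood is open, the knob points to the front, the slot is empty, and the vial, dropper bottle and tweezers haven't moved.

```bash
python3 -c "
from plant import bot
print(bot.finish_job())"
```

```text
the job is handed in; nothing more can be done
None
```

The job is handed in at about 29 s of the 66 s allowed: knob off at its stop, hood left open upright, and the filter plate held still and upright above the middle of the folder with its bottom edge about 15 cm up and a flat face to the front edge; the vial, dropper bottle and tweezers were not moved.

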